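# Reload the label unwinder with a fresh roll

## Robot

A 6-joint arm with a two-finger parallel gripper is mounted at the origin on a cart in front of the work surface, level with it; the furniture and walls round the work are solid. World frame = base frame: x ahead of the robot, y to its left, z up, the work surface at z = 0. Lengths are in m, angles in rad, forces in N, time in s.
With the tool pointing down it reaches from about 0.35 to 0.775 m from the base axis. Payload 7.3 kg.
Tool frame: the origin (TCP) lies at the very end of the fingers, on their centre line; the grasp point (between the pads) lies 19 mm behind it; z points along the fingers, y is the line along which they close (so a half turn about z gives the same grasp; the last joint's range is limited). The gripper opens to 92 mm and grips with 3 to 60 N. Pads are 19 mm wide; open, the fingers measure 130 mm over their backs; the gripper's body (75 mm by 190 mm) begins 47 mm behind the grasp point.
Start: joints at [0.997, 0.342, 1.524, -0, 1.275, -0.146], TCP at [0.218, 0.478, 0.227] pointing down, gripper open.
Joint ranges: [-2.53, 2.53], [-0.77, 2.02], [0.04, 2.7], [-1, 4.14], [0.28, 2.66], [-3.11, 3.11]. Speed limits (rad/s): [2.57, 2.57, 3.14, 3.14, 3.14, 3.14].

## Interface

Orientations are given as [roll, pitch, yaw] about the fixed x, y, z axes, in that order (R = Rz(yaw) Ry(pitch) Rx(roll)).
In Python, from cell import telemetry, eyes, job gives the robot as it stands.
- The arm moves only by the tool apply_moves, never from a script. Its arguments are lists of equal length, an entry for each row: "delta_pos": the shift along the world's x, y, z each as a share of 0.4 m, from -1 to 1, a list of three; "dr": the turn, a rotation vector about the world's x, y, z each as a share of 0.5 rad, from -1 to 1, a list of three; "jaw": the opening, from 0 (shut) to 1 (fully open). A call has 1 to 8 rows; each row is the pose to reach, as a shift and turn from the pose commanded when the call began; what a row does not reach only later rows make up. A row lasts 1/12 s, in which the tool goes at most 41.7 mm and 7.16 degrees, less where a joint would pass 70% of its speed; a pose out of reach is approached as far as the arm can. A call with a number of a shift or a turn outside -1 to 1 is refused whole. A call with a gripper value outside its range is refused whole. The fingers move at their own pace and stop on an object; "force" is the grip in N (left out, the last holds). Time passes only in rows, so rows that repeat a pose let the fingers close. It gives the time, the measured TCP pose, the force, the opening and the grip force at its end, in the units of the state.
- telemetry.observe(): the state, without advancing time (a new reading comes with each control period).
- eyes.read_camera(name): name is "scene" or "top"; returns the picture (384x512x3 uint8, red, green, blue); there is no depth.
- eyes.camera_model(name): a dict with "vertical_fov" (degrees; the focal length in pixels is half the picture's height over the tangent of half this angle, whatever the lens; pixels are square), "cx", "cy" (the principal point, pixels), "rvec" (rotation vector, rad) and "tvec" (3), from world to camera coordinates, as OpenCV has them. Camera axes: x right, y down, z forward; pixel columns grow to the right and rows downward; lengths in m; the calibration is good to about 2 mm. A picture is of the moment at which its call begins. camera_model takes no time and is no camera call.
- job.hand_in(): hands the job in; it is judged then, once.
The state is a dict: "time": time; "qpos": joint angles; "qvel": joint speeds; "joint_efforts": joint torques, N m; "tool_pos": TCP position; "tool_rot": TCP orientation; "contact_force": force on the tool from outside, world axes, zero at the start; "torque": the same for the moment, N m; "opening": finger opening in m; "grip_force": force on a finger pad.
Only numpy, scipy, OpenCV 4.12 (cv2) and the standard library are available. Lean on these libraries where they do the work, as an engineer would, in place of code of your own. Each camera call takes 0.05 s, during which the arm holds its last target. There are 200 camera calls.

## Task

The sample-label unwinder has run out. Lift the spent cardboard core off its upright spindle and put it in the small open carton; then take the wide fresh label roll from the sloped rack and lower it gently over the spindle, without dropping or forcing it, until it lies flat on the turntable, and let go. Leave the narrow roll in the rack and do not knock over or shift the amber bottle and the stamp.

Things in the scene. Friction and masses are not known exactly. Their poses are not given: they have to be found in the camera images.
- dispenser: label unwinder fixed to the desk: grey base plate 186 x 124 mm, top 16 mm high, with a turntable (diameter 96 mm, upper face 28.5 mm above the desk) and upright steel spindle. At its front (-x) two black guide rollers (63 mm high; x -72, y 44 and x -100, y 12 mm) and an upright peel blade (65 mm high; x -98, y -34 mm). Origin: on the desk under the spindle axis; z up.
- spindle_foot (a point): centre of the turntable's upper face, on the spindle axis. The spindle is 22 mm in diameter and stands 56 mm above this point (the top 12 mm taper to 11 mm diameter); z is the spindle axis, upright. The turntable turns freely, with a little friction.
- spent_core: empty cardboard tube, outside diameter 32 mm, bore 25.4 mm, 38 mm long, at the start standing over the spindle on the turntable. Origin: its centre; z along its axis. Either end may be up.
- carton: small open cardboard box fixed to the desk, 116 x 116 mm, 65 mm high, walls and floor 3 mm, its four flaps folded outward and down (reaching 24 mm out). Origin: centre of its underside; z up.
- rack: sloped roll rack fixed to the desk: wooden bed 212 mm (y) x 100 mm at 30 degrees, low side at -x, on a bent wire frame. Origin: on the desk under the bed's middle, whose surface is 50 mm higher; z up. Two bays at y -50 and +50 mm; in each a roll lies flat on the bed against two metal pegs (8 mm thick, 13 mm proud) at its lower edge, 20 mm either side of the bay's centre line.
- wide_roll: fresh label roll, white paper wound on a cardboard core: outside diameter 58 mm, 38 mm wide (as long as the spent core), bore 25.4 mm right through. It lies in one of the two bays of the rack, its axis leaning 30 degrees from vertical. Origin: centre of the end that lies on the bed; z along its axis, away from the bed. Either end may go down on the turntable.
- roll_center (a point): centre of the wide roll, on its axis, 19 mm from either end; z along its axis
- narrow_roll: label roll of the same diameter, but only 20 mm wide, in the other bay; to be left there. Origin: centre of the end that lies on the bed; z along its axis.
- amber_bottle: brown reagent bottle with black cap, 56 x 47 x 77 mm high, standing behind the work; a bystander. Origin: centre of its underside.
- stamp: wooden hand stamp with upright knob, 24 x 52 x 62 mm high, standing behind the work; a bystander. Origin: centre of its underside.
Things that resemble listed ones, but are neither listed nor needed, are in the scene too. Leave any blue or green look-alike of the spent_core alone.

How it is judged:
By the outcome, as a careful person would: the job done as asked, in the order asked, and still so for the second after the job is handed in, with the robot touching nothing.
It also fails if it takes over 64 s, if anything falls off the work surface, if the arm or the gripper's body presses on something with over 40 N, if the wrist force passes 120 N, or if a joint passes its speed limit or range.

## Working session

There is one attempt and no reset: what is moved stays moved. The work goes in short steps, Python scripts to look and compute and a tool call to move; the robot and the scene stay as the last step left them, time stands still between calls to the robot, and variables do not carry over. Pictures are saved under pics/ and viewed, at most 10 in all, crops included, and the job is handed in when it is done.

Besides the shell and the picture viewer there is one more tool, called after "Emit:" by a JSON object that holds its "fn" and its "kwargs". apply_moves: Moves the arm, as the interface text tells. Its arguments: {"type":"object","properties":{"delta_pos":{"type":"array"},"dr":{"type":"array"},"jaw":{"type":"array"},"force":{"type":"number"}},"required":["delta_pos","dr","jaw"]}

```bash
ls; mkdir -p pics
cat > h.py <<'E'
import numpy as np, cv2
from cell import telemetry, eyes, job
def cam(n):
    m=eyes.camera_model(n); f=192/np.tan(np.radians(m["vertical_fov"])/2)
    K=np.array([[f,0,m["cx"]],[0,f,m["cy"]],[0,0,1]]); R=cv2.Rodrigues(np.array(m["rvec"],float))[0]; t=np.array(m["tvec"],float)
    return K,R,t
def ray(n,u,v):
    K,R,t=cam(n); d=R.T@np.linalg.inv(K)@[u,v,1]; return -R.T@t, d/np.linalg.norm(d)
def onz(n,u,v,z):
    c,d=ray(n,u,v); return c+d*(z-c[2])/d[2]
def proj(n,P):
    K,R,t=cam(n); p=(K@(R@np.atleast_2d(P).T+t[:,None])).T; return p[:,:2]/p[:,2:]
def tri(a,b):
    c1,d1=ray("scene",*a); c2,d2=ray("top",*b)
    s=np.linalg.lstsq(np.c_[d1,-d2],c2-c1,rcond=None)[0]
    p,q=c1+s[0]*d1,c2+s[1]*d2; return (p+q)/2, np.linalg.norm(p-q)
def snap(n,f):
    im=np.asarray(eyes.read_camera(n)); cv2.imwrite(f"pics/{f}.png",im[:,:,::-1]); return im
E
python3 - <<'E'
from h import *
a=snap("scene","s0");b=snap("top","t0")
for n in("scene","top"):
    print(n,eyes.camera_model(n), ray(n,256,192))
print(telemetry.observe())
E
```

```text
pics
scene {'vertical_fov': 47.45259136736138, 'cx': 255.48385571134577, 'cy': 192.39165776432966, 'rvec': array([ 2.03583054, -0.94401464,  0.46111111]), 'tvec': array([-0.37222541,  0.3384277 ,  0.82917412])} (array([-0.1061929 , -0.59444946,  0.75892535]), array([ 0.60775379,  0.52981118, -0.59155341]))
top {'vertical_fov': 44.99564544073156, 'cx': 257.9823054109447, 'cy': 194.41347261928325, 'rvec': array([ 2.15317772, -2.11191698,  0.22327456]), 'tvec': array([-0.0143678 ,  0.58550072,  1.07999686])} (array([0.37396267, 0.01900574, 1.17012881]), array([ 0.19154034, -0.01503456, -0.98136958]))
{'time': 0.1, 'qpos': array([ 9.96997579e-01,  3.42665733e-01,  1.52490693e+00,  1.11529995e-05,
        1.27542437e+00, -1.46017015e-01]), 'qvel': array([-8.16988233e-04, -1.91337989e-03, -2.99797453e-03, -1.18231256e-03,
       -2.09311303e-04, -6.37362711e-05]), 'joint_efforts': array([ 1.75604135e-03, -4.32007778e+01, -2.44691777e+01,  7.18681631e-02,
        5.26018068e-02, -9.72017602e-06]), 'tool_pos': array([0.21758323, 0.47738949, 0.22611297]), 'tool_rot': array([-3.14020477e+00, -2.14887272e-04,  2.71380752e+00]), 'contact_force': array([0.33473575, 1.11045251, 0.05039258]), 'torque': array([-0.00217433, -0.02194688, -0.0441978 ]), 'grip_force': 0.0, 'opening': 0.09166214528603493}
```

View pics/s0.png

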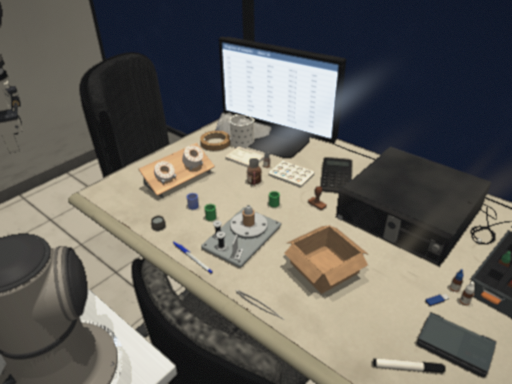

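View pics/t0.png

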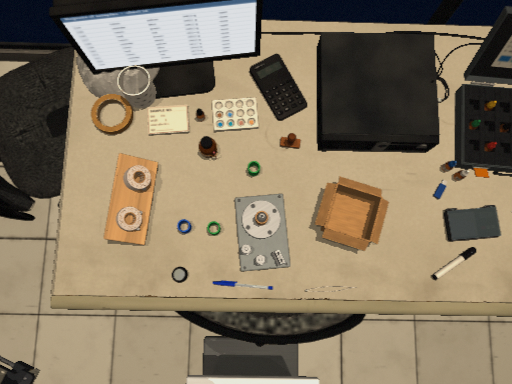

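The scene view shows the spent core on the spindle at (248,214), with the green and blue tubes at (210,212), (274,199) and (193,201). The rolls are at (165,170) and (193,157), and the carton is at (326,258). In the top view the core is at (262,217), the rolls at (130,218) and (139,178), and the carton at (350,213). Next I'll enlarge these areas.

Run:
```python
import cv2,numpy as np
s=cv2.imread("pics/s0.png");t=cv2.imread("pics/t0.png")
def c(i,x,y,w,h): return cv2.resize(i[y:y+h,x:x+w],(400,300),interpolation=cv2.INTER_CUBIC)
m=np.vstack([np.hstack([c(s,135,140,80,60),c(t,95,150,80*4//3,60*4//3)]),np.hstack([c(s,198,195,96,72),c(t,215,185,112,84)])])
cv2.imwrite("pics/m.png",m)
```

```text
(no output)
```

View pics/m.png

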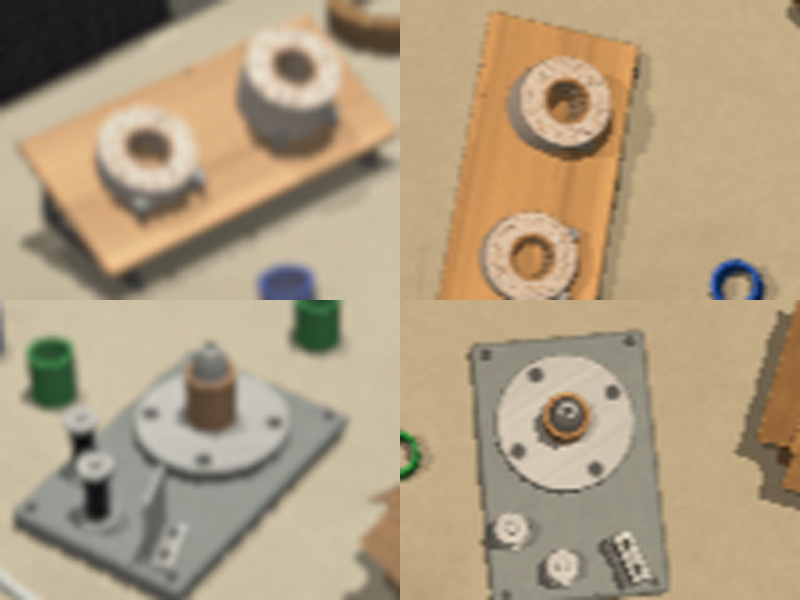

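The wide roll is the far one, at scene (193,157) and top (139,178). Its side wall is clearly taller than that of the near roll at scene (165,170), which is the narrow one. The spent core is the brown tube on the spindle; the two green tubes and the blue one are look-alikes. Next I'll measure.

```bash
cat > meas.py <<'E'
from h import *
im={"scene":cv2.imread("pics/s0.png"),"top":cv2.imread("pics/t0.png")}
def mask(n,box,lo,hi,k=4):
    x,y,w,h=box; c=cv2.resize(im[n][y:y+h,x:x+w],None,fx=k,fy=k,interpolation=cv2.INTER_CUBIC)
    return cv2.inRange(cv2.cvtColor(c,cv2.COLOR_BGR2HSV),lo,hi),k
def big(m): return max(cv2.findContours(m,cv2.RETR_EXTERNAL,cv2.CHAIN_APPROX_NONE)[0],key=cv2.contourArea)
def un(p,box,k): return (np.asarray(p,float)+.5)/k-.5+np.array(box[:2])
E
python3 - <<'E'
from meas import *
# probe HSV at relevant points
for n,pts in {"scene":dict(wood=(175,180),face=(186,152),side=(186,162),faceN=(158,172),tt=(235,222),core=(248,216),tip=(248,209),cart=(330,245),desk=(120,200),base=(225,250),roller=(214,222)),
 "top":dict(wood=(125,196),face=(131,176),side=(126,182),faceN=(121,217),tt=(250,212),core=(256,217),cart=(345,210),flap=(380,205),desk=(200,200),base=(265,250))}.items():
    hsv=cv2.cvtColor(im[n],cv2.COLOR_BGR2HSV)
    print(n,{k:hsv[v[1],v[0]].tolist() for k,v in pts.items()})
E
```

```text
scene {'wood': [15, 106, 193], 'face': [20, 41, 226], 'side': [15, 32, 110], 'faceN': [17, 48, 219], 'tt': [26, 15, 140], 'core': [15, 101, 114], 'tip': [26, 14, 129], 'cart': [15, 103, 87], 'desk': [21, 50, 199], 'base': [40, 12, 126], 'roller': [24, 19, 191]}
top {'wood': [15, 147, 212], 'face': [15, 66, 221], 'side': [16, 67, 140], 'faceN': [15, 84, 213], 'tt': [18, 40, 211], 'core': [15, 135, 157], 'cart': [14, 155, 188], 'flap': [15, 156, 168], 'desk': [19, 80, 195], 'base': [23, 35, 152]}
```

Run:
```python
from meas import *
S={"scene":(135,140,80,60),"top":(98,145,66,106)}
W={"scene":((5,75,90),(20,255,255)),"top":((5,110,90),(20,255,255))}
F={"scene":((0,0,178),(40,70,255)),"top":((0,0,175),(40,105,255))}
out={}
pan=[]
for n in S:
    b=S[n]; m,k=mask(n,b,*W[n]); m=cv2.morphologyEx(m,cv2.MORPH_CLOSE,np.ones((9,9)))
    c=big(m); hull=cv2.convexHull(c)
    q=cv2.approxPolyN(hull,4,ensure_convex=True).reshape(-1,2)
    print(n,"bed",un(q,b,k).round(1).tolist())
    f,k=mask(n,b,*F[n]); 
    v=cv2.resize(im[n][b[1]:b[1]+b[3],b[0]:b[0]+b[2]],None,fx=k,fy=k,interpolation=cv2.INTER_CUBIC)
    cv2.polylines(v,[q.reshape(-1,1,2)],True,(255,0,0))
    hm=np.zeros_like(f);cv2.fillConvexPoly(hm,hull,255)
    f&=hm if n=="top" else 255
    f=cv2.morphologyEx(f,cv2.MORPH_OPEN,np.ones((5,5)))
    for ctr in ({"scene":[(165,170),(193,157)],"top":[(130,218),(139,178)]}[n]):
        d=np.zeros_like(f); p=((np.array(ctr)-b[:2]+.5)*k).astype(int); cv2.circle(d,tuple(int(a) for a in p),58,255,-1)
        g=cv2.convexHull(big(f&d)); e=cv2.fitEllipse(cv2.approxPolyDP(g,0.5,True)); cv2.ellipse(v,e,(0,0,255),1)
        print(n,ctr,un(e[0],b,k).round(2),np.array(e[1])/k,e[2])
    pan.append(cv2.copyMakeBorder(v,0,600-v.shape[0] if v.shape[0]<600 else 0,0,0,cv2.BORDER_CONSTANT))
B={"scene":(198,195,96,72),"top":(228,190,66,84)}
T={"scene":((0,0,133),(180,30,255)),"top":((0,0,175),(40,60,255))}
C={"scene":((5,55,40),(22,255,255)),"top":((5,100,60),(20,255,255))}
for i,n in enumerate(B):
    b=B[n]; m,k=mask(n,b,*T[n]); m=cv2.morphologyEx(m,cv2.MORPH_OPEN,np.ones((7,7)));
    p={"scene":(248,222),"top":(262,217)}[n]; d=np.zeros_like(m); cv2.circle(d,tuple(int(a) for a in (np.array(p)-b[:2]+.5)*k),{"scene":95,"top":90}[n],255,-1)
    g=cv2.convexHull(big(m&d)); e=cv2.fitEllipse(g)
    print(n,"tt",un(e[0],b,k).round(2),np.array(e[1])/k,e[2])
    v=cv2.resize(im[n][b[1]:b[1]+b[3],b[0]:b[0]+b[2]],None,fx=k,fy=k,interpolation=cv2.INTER_CUBIC); cv2.ellipse(v,e,(0,0,255),1)
    c,k=mask(n,b,*C[n]); d[:]=0; p={"scene":(248,214),"top":(262,217)}[n]; cv2.circle(d,tuple(int(a) for a in (np.array(p)-b[:2]+.5)*k),60 if i==0 else 45,255,-1)
    c=cv2.morphologyEx(c&d,cv2.MORPH_CLOSE,np.ones((9,9))); g=big(c); e2=cv2.fitEllipse(cv2.convexHull(g)); cv2.drawContours(v,[g],-1,(0,255,0),1)
    r=g.reshape(-1,2); print(n,"core bbox",un(r.min(0),b,k),un(r.max(0),b,k),"ell",un(e2[0],b,k),e2[1])
    pan[i][240 if i==0 else 0:,:]=pan[i][240 if i==0 else 0:,:]
    pan.append(v)
a=np.vstack([pan[0][:240],pan[2][:288,:320]]); h=600
c=lambda x:cv2.copyMakeBorder(x[:600],0,max(0,600-x.shape[0]),0,0,cv2.BORDER_CONSTANT)
L=cv2.resize(pan[2],(320,240))
o=np.hstack([c(np.vstack([pan[0][:240],L])),cv2.resize(c(pan[1]),(240,540)) if 0 else c(pan[1])[:, :232],c(pan[3])[:, :248]])
cv2.imwrite("pics/ov.png",o); print(o.shape)
```

```text
scene bed [[216.1, 166.1], [156.4, 196.1], [136.6, 168.4], [195.6, 142.1]]
scene (165, 170) [164.16 169.17] [16.17907143 20.92227936] 105.35938262939453
scene (193, 157) [193.13 151.76] [17.37331963 22.1943531 ] 112.34014892578125
top bed [[158.1, 161.9], [144.6, 245.1], [102.6, 238.9], [118.4, 152.1]]
top (130, 218) [129.2  217.78] [23.71092606 24.40971184] 91.25240325927734
top (139, 178) [138.31 176.34] [23.14614487 24.31017685] 123.15762329101562
scene tt [248.55 227.16] [36.32458115 46.44777298] 84.69165802001953
scene core bbox [241.875 208.375] [254.625 225.875] ell [248.55506134 216.28199196] (60.48019790649414, 79.4568099975586)
top tt [260.86 218.74] [37.38554382 37.95046234] 94.05772399902344
top core bbox [254.625 210.625] [267.625 224.375] ell [261.01044464 217.42476463] (52.46358871459961, 56.61650085449219)
(600, 800, 3)
```

View pics/ov.png

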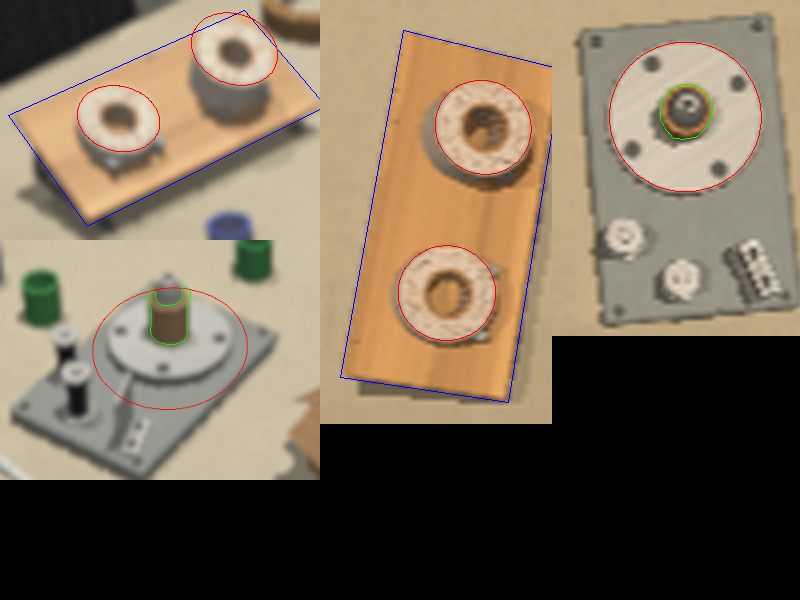

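The overlay shows good fits for the bed, both roll faces and, in the top view, the turntable. The scene-view turntable ellipse is bad, so I'll use the core and spindle there instead. Next step is triangulating.

Run:
```python
from meas import *
np.set_printoptions(precision=4,suppress=True)
sb=[[216.1,166.1],[156.4,196.1],[136.6,168.4],[195.6,142.1]];tb=[[158.1,161.9],[144.6,245.1],[102.6,238.9],[118.4,152.1]]
P=[];
for a,b in zip(sb,tb):
    p,g=tri(a,b);P.append(p);print("bed",p,g)
P=np.array(P);c=P.mean(0);n=np.linalg.svd(P-c)[2][2];n*=np.sign(n[2]);print("c",c,"n",n,"tilt",np.degrees(np.arccos(n[2])))
print("sides",[np.linalg.norm(P[i]-P[i-1]) for i in range(4)])
W,g=tri((193.13,151.76),(138.31,176.34));N,g2=tri((164.16,169.17),(129.2,217.78));print("wide face",W,g,"height over bed",(W-c)@n);print("narrow",N,g2,(N-c)@n)
d=W-N; d-=d@n*n; print("spacing",np.linalg.norm(d),"dir",d/np.linalg.norm(d))
# refine: normal from long edges, wide via each view
u=((P[0]-P[1])+(P[3]-P[2]));u/=np.linalg.norm(u);print("u",u, "yaw",np.degrees(np.arctan2(u[1],u[0])))
# dispenser
tt=onz("top",260.86,218.74,.0285);print("tt",tt)
# core top: top-view brown outer; scene
for z in(.0285,.047,.0665): print(z,"scene side ctr",onz("scene",248.25,217,z), "top ell",onz("top",261.1,217.45,z))
for z in (.0285,.0665,.0845): print("proj",z,proj("scene",[tt[0],tt[1],z]),proj("top",[tt[0],tt[1],z]))
# scene core: bottom-most & rim measure
th=np.linspace(0,2*np.pi,100)
for z in(.0285,.0665):
    q=proj("scene",np.c_[tt[0]+.016*np.cos(th),tt[1]+.016*np.sin(th),0*th+z]);print("core ring",z,q.min(0),q.max(0))
# tip brightness + carton
for n,b,lo in (("scene",(280,222,92,74),70),("top",(308,172,84,80),115)):
    m,k=mask(n,b,(5,lo,40),(20,255,255)); g=cv2.convexHull(big(m)).reshape(-1,2); q=cv2.minAreaRect(g); print(n,"carton",un(q[0],b,k),np.array(q[1])/k,q[2], "ext",un(g.min(0),b,k),un(g.max(0),b,k))
```

```text
bed [0.6722 0.25   0.0229] 0.004812449197264711
bed [0.4592 0.2736 0.0186] 0.0008263842635805941
bed [0.4677 0.3611 0.0719] 0.0012414568795084636
bed [0.6793 0.3392 0.0732] 0.0010133346887228679
c [0.5696 0.306  0.0467] n [-0.0651 -0.5005  0.8633] tilt 30.310048928017284
sides [np.float64(0.10262994919678517), np.float64(0.21441838302573976), np.float64(0.10274786708342713), np.float64(0.2127569870349426)]
wide face [0.6174 0.2829 0.0879] 0.0007816892124125925 height over bed 0.04403209068275006
narrow [0.5202 0.3033 0.0667] 4.813187100613369e-05 0.021864429147753474
spacing 0.0991290235399196 dir [ 0.9954 -0.094   0.0206]
u [ 0.9942 -0.1067  0.0131] yaw -6.126123854341338
tt [ 0.5294 -0.0118  0.0285]
0.0285 scene side ctr [0.5471 0.0033 0.0285] top ell [ 0.5327 -0.0123  0.0285]
0.047 scene side ctr [ 0.5305 -0.0118  0.047 ] top ell [ 0.5301 -0.0118  0.047 ]
0.0665 scene side ctr [ 0.5131 -0.0278  0.0665] top ell [ 0.5274 -0.0113  0.0665]
proj 0.0285 [[248.1137 222.7375]] [[260.86 218.74]]
proj 0.0665 [[247.7692 211.2493]] [[261.3207 216.6117]]
proj 0.0845 [[247.6011 205.6426]] [[261.5498 215.5529]]
core ring 0.0285 [241.9142 218.7626] [254.3113 226.8027]
core ring 0.0665 [241.4434 207.3269] [254.093  215.2629]
scene carton [325.625 254.875] [72.832  61.5183] 45.0 ext [284.125 224.625] [367.125 293.125]
top carton [351.716  213.2848] [67.0076 64.3152] 17.209556579589844 ext [314.375 175.875] [388.125 250.125]
```

Run:
```python
from h import *
np.set_printoptions(precision=4,suppress=True)
for z in(.03,.045,.065):
    a=onz("top",351.7,213.3,z); th=np.radians(17.2); b=onz("top",351.7+30*np.cos(th),213.3+30*np.sin(th),z); d=b-a
    print(z,a,"edge yaw",np.arctan2(d[1],d[0]),"scene",onz("scene",325.6,258,z))
print(tri((325.6,258),(351.7,213.3)))
```

```text
0.03 [ 0.5475 -0.2383  0.03  ] edge yaw -1.8554916158275663 scene [ 0.5485 -0.2359  0.03  ]
0.045 [ 0.5452 -0.2349  0.045 ] edge yaw -1.855491615827566 scene [ 0.5351 -0.2433  0.045 ]
0.065 [ 0.5422 -0.2304  0.065 ] edge yaw -1.8554916158275663 scene [ 0.5171 -0.2532  0.065 ]
(array([ 0.5468, -0.2374,  0.0324]), np.float64(0.0009648324611247099))
```

Emit:
{"fn": "apply_moves", "kwargs": {"delta_pos": [[0.1,-0.1,0],[0.2,-0.2,0],[0.28,-0.3,0],[0.36,-0.4,0],[0.42,-0.5,0],[0.48,-0.6,0],[0.54,-0.7,0],[0.6,-0.8,0]], "dr": [[0,0,-0.15],[0,0,-0.3],[0,0,-0.45],[0,0,-0.6],[0,0,-0.75],[0,0,-0.9],[0,0,-1],[0,0,-1]], "jaw": [0.8,0.6,0.6,0.6,0.6,0.6,0.6,0.6], "force": 12}}

```text
time: 0.77
tool_pos: [0.4224, 0.2139, 0.2265]
tool_rot: [-3.141, -0.0, 2.211]
contact_force: [0.8, 0.4, 0.1]
opening: 0.0552
grip_force: 0.0
```

Emit:
{"fn": "apply_moves", "kwargs": {"delta_pos": [[0.04,-0.08,0],[0.08,-0.16,0],[0.12,-0.24,0],[0.16,-0.32,-0.03],[0.19,-0.39,-0.06],[0.22,-0.46,-0.1],[0.23,-0.49,-0.14],[0.23,-0.49,-0.14]], "dr": [[0,0,-0.15],[0,0,-0.3],[0,0,-0.45],[0,0,-0.6],[0,0,-0.75],[0,0,-0.9],[0,0,-1],[0,0,-1]], "jaw": [0.6,0.6,0.6,0.6,0.6,0.6,0.6,0.6]}}

```text
time: 1.43
tool_pos: [0.5129, 0.0172, 0.1674]
tool_rot: [-3.136, -0.001, 1.708]
contact_force: [-1.4, 0.7, -0.6]
opening: 0.0549
grip_force: 0.0
```

Emit:
{"fn": "apply_moves", "kwargs": {"delta_pos": [[0.02,-0.04,-0.02],[0.04,-0.07,-0.05],[0.04,-0.07,-0.08],[0.04,-0.07,-0.1],[0.04,-0.07,-0.1],[0.04,-0.07,-0.1],[0.04,-0.07,-0.1],[0.04,-0.07,-0.1]], "dr": [[0,0,-0.2],[0,0,-0.4],[0,0,-0.6],[0,0,-0.84],[0,0,-0.84],[0,0,-0.84],[0,0,-0.84],[0,0,-0.84]], "jaw": [0.6,0.6,0.6,0.6,0.6,0.6,0.6,0.6]}}

```text
time: 2.1
tool_pos: [0.5302, -0.0078, 0.1317]
tool_rot: [3.14, -0.0, 1.297]
contact_force: [1.0, -0.3, 0.1]
opening: 0.0556
grip_force: 0.0
```

Run:
```python
from h import *
s=telemetry.observe();print(s["tool_pos"],s["tool_rot"],s["opening"])
a=snap("scene","s1");b=snap("top","t1")
c=lambda i,x,y,w,h:cv2.resize(i[y:y+h,x:x+w,::-1],(400,300),interpolation=cv2.INTER_CUBIC)
cv2.imwrite("pics/m1.png",np.hstack([c(a,188,165,120,90),c(b,205,175,120,90)]))
```

```text
[ 0.5302306  -0.0077696   0.13167428] [ 3.14006278e+00 -2.28642260e-04  1.29708584e+00] 0.0555724624935534
```

View pics/m1.png

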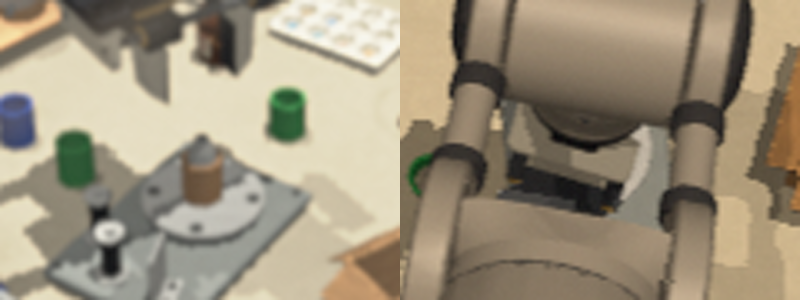

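The fingers hang squarely over the spindle in the scene view; the arm hides it in the top view. Descending now.

Emit:
{"fn": "apply_moves", "kwargs": {"delta_pos": [[0,-0.01,-0.05],[0,-0.01,-0.1],[0,-0.01,-0.14],[0,-0.01,-0.18],[0,-0.01,-0.21],[0,-0.01,-0.23],[0,-0.01,-0.24],[0,-0.01,-0.24]], "dr": [[0,0,0],[0,0,0],[0,0,0],[0,0,0],[0,0,0],[0,0,0],[0,0,0],[0,0,0]], "jaw": [0.6,0.6,0.6,0.6,0.6,0.6,0.6,0.6]}}

```text
time: 2.87
tool_pos: [0.5296, -0.0121, 0.0343]
tool_rot: [-3.141, 0.0, 1.294]
contact_force: [-0.6, -0.6, 0.5]
opening: 0.0553
grip_force: 0.0
```

Emit:
{"fn": "apply_moves", "kwargs": {"delta_pos": [[0,0,0],[0,0,0],[0,0,0],[0,0,0],[0,0,0],[0,0,0],[0,0,0],[0,0,0]], "dr": [[0,0,0],[0,0,0],[0,0,0],[0,0,0],[0,0,0],[0,0,0],[0,0,0],[0,0,0]], "jaw": [0.5,0.4,0.3,0.25,0.25,0.25,0.25,0.25], "force": 10}}

```text
time: 3.53
tool_pos: [0.5303, -0.0122, 0.0353]
tool_rot: [3.14, -0.0, 1.294]
contact_force: [-1.3, 0.7, 5.2]
opening: 0.0327
grip_force: 10.0
```

Emit:
{"fn": "apply_moves", "kwargs": {"delta_pos": [[0,0,0.02],[0,0,0.05],[0,0,0.09],[0,0,0.14],[0,0,0.2],[0,0,0.26],[0,0,0.3],[0,0,0.3]], "dr": [[0,0,0],[0,0,0],[0,0,0],[0,0,0],[0,0,0],[0,0,0],[0,0,0],[0,0,0]], "jaw": [0.25,0.25,0.25,0.25,0.25,0.25,0.25,0.25]}}

```text
time: 4.2
tool_pos: [0.5316, -0.0124, 0.1585]
tool_rot: [3.135, -0.001, 1.294]
contact_force: [-0.5, 0.3, 0.5]
opening: 0.0325
grip_force: 10.0
```

Emit:
{"fn": "apply_moves", "kwargs": {"delta_pos": [[0.01,-0.07,0],[0.01,-0.14,0],[0.02,-0.22,0],[0.02,-0.3,0],[0.03,-0.38,0],[0.03,-0.47,0],[0.035,-0.555,0],[0.035,-0.555,0]], "dr": [[0,0,0],[0,0,0],[0,0,0],[0,0,0],[0,0,0],[0,0,0],[0,0,0],[0,0,0]], "jaw": [0.25,0.25,0.25,0.25,0.25,0.25,0.25,0.25]}}

```text
time: 4.87
tool_pos: [0.5433, -0.2399, 0.1533]
tool_rot: [-3.142, 0.002, 1.289]
contact_force: [-1.1, -0.3, -0.3]
opening: 0.0326
grip_force: 10.0
```

Emit:
{"fn": "apply_moves", "kwargs": {"delta_pos": [[0,0,0],[0,0,-0.04],[0,0,-0.09],[0,0,-0.15],[0,0,-0.21],[0,0,-0.26],[0,0,-0.28],[0,0,-0.28]], "dr": [[0,0,0],[0,0,0],[0,0,0],[0,0,0],[0,0,0],[0,0,0],[0,0,0],[0,0,0]], "jaw": [0.25,0.25,0.25,0.25,0.25,0.25,0.25,0.25]}}

```text
time: 5.53
tool_pos: [0.5424, -0.2321, 0.0404]
tool_rot: [-3.137, -0.002, 1.295]
contact_force: [-0.3, -0.1, -1.0]
opening: 0.0327
grip_force: 10.0
```

Run:
```python
from h import *
s=telemetry.observe();print(s["tool_pos"],s["tool_rot"],s["opening"],s["contact_force"])
a=snap("scene","s2");b=snap("top","t2")
c=lambda i,x,y,w,h:cv2.resize(i[y:y+h,x:x+w,::-1],(400,300),interpolation=cv2.INTER_CUBIC)
cv2.imwrite("pics/m2.png",np.hstack([c(a,200,165,180,135),c(b,220,150,180,135)]))
```

```text
[ 0.5424351  -0.23209069  0.04039974] [-3.13655968e+00 -1.55990110e-03  1.29494618e+00] 0.03268768380870715 [-0.28583148 -0.09586203 -1.00695892]
```

View pics/m2.png

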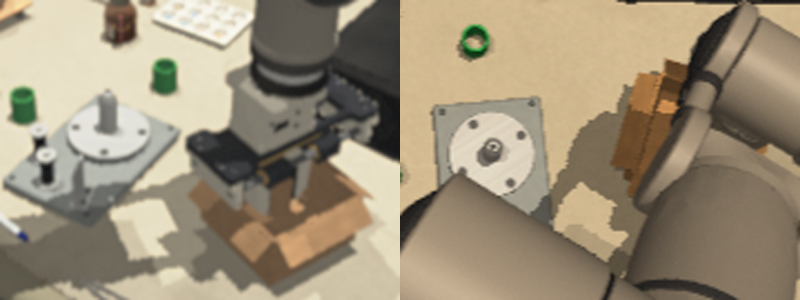

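The core is held inside the carton, clear of the walls, and the spindle is bare with its tip in view. I'll lower it the rest of the way and release it.

Emit:
{"fn": "apply_moves", "kwargs": {"delta_pos": [[0,0,-0.03],[0,0,-0.05],[0,0,-0.06],[0,0,-0.06],[0,0,-0.06],[0,0,-0.06],[0,0,-0.06],[0,0,-0.06]], "dr": [[0,0,0],[0,0,0],[0,0,0],[0,0,0],[0,0,0],[0,0,0],[0,0,0],[0,0,0]], "jaw": [0.25,0.25,0.25,0.25,0.25,0.25,0.25,0.25]}}

```text
time: 6.3
tool_pos: [0.5441, -0.2343, 0.0191]
tool_rot: [3.141, 0.0, 1.294]
contact_force: [0.4, -0.7, -0.3]
opening: 0.0325
grip_force: 10.0
```

Emit:
{"fn": "apply_moves", "kwargs": {"delta_pos": [[0,0,-0.01],[0,0,-0.02],[0,0,-0.02],[0,0,-0.02],[0,0,-0.02],[0,0,-0.02],[0,0,-0.02],[0,0,-0.02]], "dr": [[0,0,0],[0,0,0],[0,0,0],[0,0,0],[0,0,0],[0,0,0],[0,0,0],[0,0,0]], "jaw": [0.25,0.25,0.25,0.25,0.35,0.45,0.5,0.5]}}

```text
time: 6.97
tool_pos: [0.5439, -0.2342, 0.0108]
tool_rot: [3.141, 0.0, 1.294]
contact_force: [0.2, 0.5, -0.7]
opening: 0.0451
grip_force: 0.0
```

Emit:
{"fn": "apply_moves", "kwargs": {"delta_pos": [[0,0,0.0],[0,0,0.03],[0,0,0.08],[0,0,0.15],[0,0,0.23],[0,0,0.31],[0,0,0.39],[0,0,0.45]], "dr": [[0,0,0],[0,0,0],[0,0,0],[0,0,0],[0,0,0],[0,0,0],[0,0,0],[0,0,0]], "jaw": [0.5,0.5,0.5,0.5,0.5,0.6,0.7,0.8]}}

```text
time: 7.63
tool_pos: [0.5443, -0.2344, 0.1949]
tool_rot: [3.138, 0.001, 1.294]
contact_force: [0.8, -1.0, -0.2]
opening: 0.0615
grip_force: 0.0
```

Emit:
{"fn": "apply_moves", "kwargs": {"delta_pos": [[0,0.1,0.02],[0,0.2,0.02],[0,0.3,0.02],[0.02,0.4,0.02],[0.05,0.5,0.02],[0.08,0.6,0.02],[0.1,0.7,0.02],[0.12,0.8,0.02]], "dr": [[0,0,0.1],[0,0,0.2],[0,0,0.3],[0,0,0.34],[0,0,0.34],[0,0,0.34],[0,0,0.34],[0,0,0.34]], "jaw": [0.8,0.8,0.8,0.8,0.8,0.8,0.8,0.8]}}

```text
time: 8.3
tool_pos: [0.592, 0.0879, 0.2]
tool_rot: [3.14, -0.0, 1.464]
contact_force: [1.3, -0.5, -0.3]
opening: 0.0734
grip_force: 0.0
```

Emit:
{"fn": "apply_moves", "kwargs": {"delta_pos": [[0.01,0.1,0],[0.03,0.2,0],[0.04,0.3,0],[0.05,0.4,0],[0.05,0.41,0],[0.05,0.41,0],[0.05,0.41,0],[0.05,0.41,0]], "dr": [[0,0,0],[0.2,-0.02,0],[0.4,-0.04,0],[0.6,-0.06,0],[0.8,-0.08,0],[0.9,-0.095,0],[0.9,-0.095,0],[0.9,-0.095,0]], "jaw": [0.8,0.8,0.8,0.8,0.8,0.8,0.8,0.8]}}

```text
time: 8.97
tool_pos: [0.6118, 0.2491, 0.1993]
tool_rot: [-3.141, -0.451, 1.463]
contact_force: [0.4, -0.3, 0.4]
opening: 0.0735
grip_force: 0.0
```

```bash
cat > goal.py <<'E'
from h import *
from scipy.spatial.transform import Rotation as Ro
import sys
np.set_printoptions(precision=4,suppress=True)
def need(p,Rg):
    s=telemetry.observe(); R=Ro.from_euler("xyz",s["tool_rot"])
    print("at",s["tool_pos"],s["tool_rot"],"q",s["qpos"],"t",s["time"]); print("share dpos",(np.array(p)-s["tool_pos"])/.4,"dr",(Rg*R.inv()).as_rotvec()/.5)
n=np.array([-.0523,-.4973,.866]);u=np.array([.9945,-.1045,0])
RK=Ro.from_matrix(np.c_[np.cross(u,-n),u,-n])
G=np.array([.6197,.2992,.0577])
E
python3 -c "
from goal import *
need(G+.09*n,RK)
a=snap('scene','s3');b=snap('top','t3')"
```

```text
at [0.6118 0.2491 0.1993] [-3.1407 -0.451   1.4626] q [ 0.058   0.5409  1.3724  0.4811  1.1925 -0.0066] t 8.9667
share dpos [ 0.0079  0.0134 -0.1591] dr [ 0.1443 -0.017   0.0062]
```

Emit:
{"fn": "apply_moves", "kwargs": {"delta_pos": [[0.005,0.01,-0.04],[0.008,0.013,-0.09],[0.008,0.013,-0.14],[0.008,0.013,-0.16],[0.008,0.013,-0.16],[0.008,0.013,-0.16],[0.008,0.013,-0.16],[0.008,0.013,-0.16]], "dr": [[0.1,-0.01,0],[0.145,-0.015,0],[0.145,-0.015,0],[0.145,-0.015,0],[0.145,-0.015,0],[0.145,-0.015,0],[0.145,-0.015,0],[0.145,-0.015,0]], "jaw": [0.82,0.82,0.82,0.82,0.82,0.82,0.82,0.82]}}

```text
time: 9.73
tool_pos: [0.6158, 0.2554, 0.1364]
tool_rot: [3.14, -0.526, 1.465]
contact_force: [1.1, 0.8, -0.0]
opening: 0.0751
grip_force: 0.0
```

```bash
python3 -c "
from goal import *
need(G,RK); need(G+.09*n,RK)
a=snap('scene','s4');b=snap('top','t4')
t=telemetry.observe()
for nm in('scene','top'): print(nm,'tcp',proj(nm,t['tool_pos']),proj(nm,t['tool_pos']+.037*u),proj(nm,t['tool_pos']-.037*u))
c=lambda i,x,y,w,h:cv2.resize(i[y:y+h,x:x+w,::-1],(400,300),interpolation=cv2.INTER_CUBIC)
cv2.imwrite('pics/m4.png',np.vstack([np.hstack([c(a,125,110,120,90),c(b,85,140,120,90)]),np.hstack([c(a,220,190,60,45),c(b,232,190,60,45)])]))
"
```

```text
at [0.6158 0.2554 0.1364] [ 3.1396 -0.5257  1.4655] q [ 0.0338  0.6148  1.4627  0.6029  1.0675 -0.1589] t 9.7333
share dpos [ 0.0097  0.1096 -0.1968] dr [-0.0038  0.0039  0.0033]
at [0.6158 0.2554 0.1364] [ 3.1396 -0.5257  1.4655] q [ 0.0338  0.6148  1.4627  0.6029  1.0675 -0.1589] t 9.7333
share dpos [-0.002  -0.0023 -0.002 ] dr [-0.0038  0.0039  0.0033]
scene tcp [[197.4755 140.8194]] [[207.5896 136.3952]] [[187.0301 145.3886]]
top tcp [[145.7318 172.5312]] [[148.4251 156.9496]] [[143.0029 188.3189]]
```

View pics/m4.png

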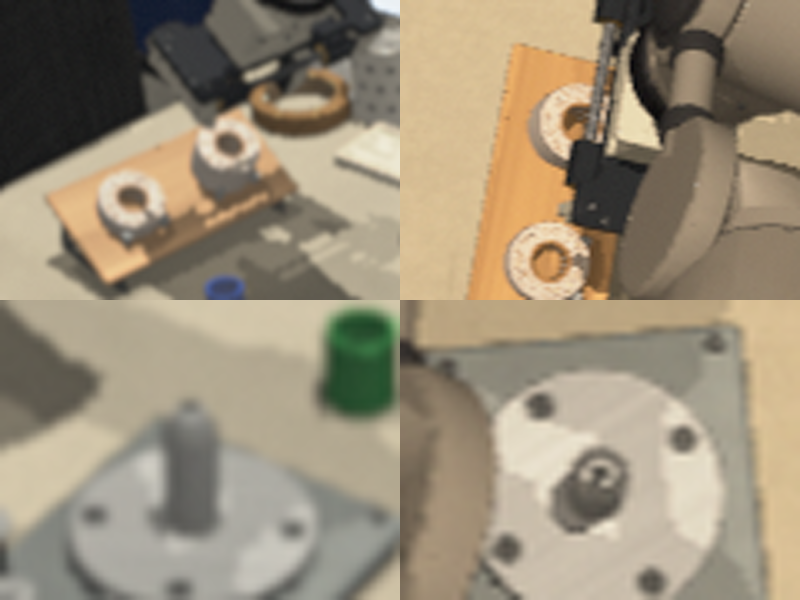

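The fingers straddle the wide roll along the rack's length, by projection and view. The spindle tip at scene (248,205.6) and top (261.5,215.5) matches the predicted axis (0.530, -0.012). Advancing along the roll axis.

Emit:
{"fn": "apply_moves", "kwargs": {"delta_pos": [[0.002,0.018,-0.033],[0.003,0.036,-0.066],[0.005,0.055,-0.098],[0.006,0.071,-0.128],[0.008,0.086,-0.154],[0.009,0.098,-0.176],[0.01,0.105,-0.19],[0.01,0.11,-0.197]], "dr": [[0,0,0],[0,0,0],[0,0,0],[0,0,0],[0,0,0],[0,0,0],[0,0,0],[0,0,0]], "jaw": [0.82,0.82,0.82,0.82,0.82,0.82,0.82,0.82]}}

```text
time: 10.5
tool_pos: [0.6187, 0.2995, 0.0548]
tool_rot: [-3.139, -0.525, 1.463]
contact_force: [-0.2, -1.3, 0.4]
opening: 0.0757
grip_force: 0.0
```

Emit:
{"fn": "apply_moves", "kwargs": {"delta_pos": [[0,0,0],[0,0,0]], "dr": [[0,0,0],[0,0,0]], "jaw": [0.82,0.82]}}

```text
time: 10.67
tool_pos: [0.6193, 0.299, 0.0562]
tool_rot: [-3.141, -0.526, 1.464]
contact_force: [-0.0, -0.5, 0.1]
opening: 0.0751
grip_force: 0.0
```

```bash
python3 -c "
from goal import *
need(G,RK)
a=snap('scene','s5');b=snap('top','t5')
c=lambda i,x,y,w,h:cv2.resize(i[y:y+h,x:x+w,::-1],(400,300),interpolation=cv2.INTER_CUBIC)
cv2.imwrite('pics/m5.png',np.hstack([c(a,145,120,80,60),c(b,100,140,80,60)]))
"
```

```text
at [0.6193 0.299  0.0562] [-3.141  -0.5255  1.4637] q [ 0.1051  0.7359  1.4849  0.6654  0.9183 -0.2009] t 10.6667
share dpos [0.001  0.0004 0.0038] dr [-0.0038 -0.0007  0.0042]
```

View pics/m5.png

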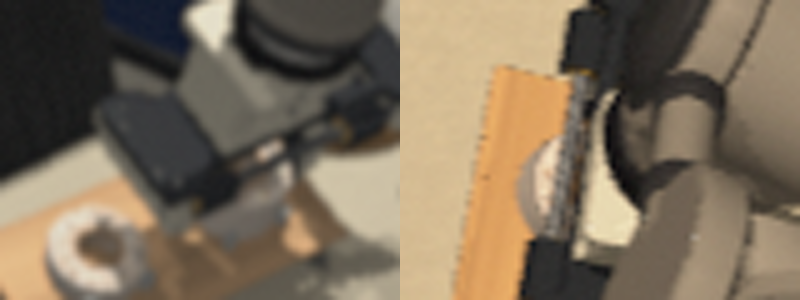

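The roll sits between the fingers with no contact force. Closing.

Emit:
{"fn": "apply_moves", "kwargs": {"delta_pos": [[0,0,0],[0,0,0],[0,0,0],[0,0,0],[0,0,0],[0,0,0]], "dr": [[0,0,0],[0,0,0],[0,0,0],[0,0,0],[0,0,0],[0,0,0]], "jaw": [0.7,0.6,0.55,0.55,0.55,0.55], "force": 20}}

```text
time: 11.27
tool_pos: [0.6193, 0.2989, 0.0563]
tool_rot: [-3.141, -0.525, 1.464]
contact_force: [-0.9, -2.5, 2.9]
opening: 0.0588
grip_force: 20.0
```

Emit:
{"fn": "apply_moves", "kwargs": {"delta_pos": [[-0.001,-0.012,0.021],[-0.003,-0.025,0.043],[-0.005,-0.045,0.078],[-0.007,-0.07,0.121],[-0.01,-0.095,0.165],[-0.013,-0.12,0.22],[-0.013,-0.124,0.26],[-0.013,-0.124,0.3]], "dr": [[0,0,0],[0,0,0],[0,0,0],[0,0,0],[0,0,0],[0,0,0],[0,0,0],[0,0,0]], "jaw": [0.55,0.55,0.55,0.55,0.55,0.55,0.55,0.55]}}

```text
time: 11.93
tool_pos: [0.6137, 0.248, 0.1774]
tool_rot: [-3.141, -0.525, 1.462]
contact_force: [-0.4, 0.1, -1.4]
opening: 0.0584
grip_force: 20.0
```

Emit:
{"fn": "apply_moves", "kwargs": {"delta_pos": [[0,-0.06,0.04],[-0.03,-0.14,0.05],[-0.06,-0.22,0.05],[-0.09,-0.31,0.05],[-0.12,-0.4,0.05],[-0.15,-0.48,0.05],[-0.18,-0.55,0.05],[-0.2,-0.61,0.05]], "dr": [[-0.12,0.012,0],[-0.25,0.026,0],[-0.4,0.042,0],[-0.55,0.058,0],[-0.7,0.074,0],[-0.85,0.09,0],[-0.95,0.1,0],[-0.95,0.1,0]], "jaw": [0.55,0.55,0.55,0.55,0.55,0.55,0.55,0.55]}}

```text
time: 12.6
tool_pos: [0.5324, 0.0046, 0.1966]
tool_rot: [-3.141, -0.044, 1.465]
contact_force: [0.2, -0.1, -0.6]
opening: 0.0585
grip_force: 20.0
```

```bash
cat >> goal.py <<'E'
RD=Ro.from_euler("xyz",[np.pi,0,1.464])
E
python3 -c "
from goal import *
need([.530,-.0118,.125],RD)"
```

```text
at [0.5324 0.0046 0.1966] [-3.1411 -0.0445  1.4649] q [-0.1622  0.3794  1.5557  0.0475  1.2099 -0.0732] t 12.6
share dpos [-0.0059 -0.041  -0.1791] dr [-0.0886  0.0085 -0.0018]
```

Emit:
{"fn": "apply_moves", "kwargs": {"delta_pos": [[-0.003,-0.02,-0.05],[-0.006,-0.041,-0.1],[-0.006,-0.041,-0.15],[-0.006,-0.041,-0.18],[-0.006,-0.041,-0.19],[-0.006,-0.041,-0.19],[-0.006,-0.041,-0.19],[-0.006,-0.041,-0.19]], "dr": [[-0.05,0.005,0],[-0.088,0.008,0],[-0.088,0.008,0],[-0.088,0.008,0],[-0.088,0.008,0],[-0.088,0.008,0],[-0.088,0.008,0],[-0.088,0.008,0]], "jaw": [0.55,0.55,0.55,0.55,0.55,0.55,0.55,0.55]}}

```text
time: 13.27
tool_pos: [0.532, -0.0111, 0.1211]
tool_rot: [3.139, -0.003, 1.464]
contact_force: [0.3, 0.2, -1.4]
opening: 0.0586
grip_force: 20.0
```

```bash
python3 -c "
from goal import *
need([.530,-.0118,.115],RD)
a=snap('scene','s6');b=snap('top','t6')
t=telemetry.observe()['tool_pos']
th=np.linspace(0,2*np.pi,200)
c=a[165:245,200:290,::-1];c=cv2.resize(c,None,fx=6,fy=6,interpolation=cv2.INTER_CUBIC)
# predicted outline if centred in grip at TCP
for z in(-.0065,.0315):
    q=proj('scene',np.c_[t[0]+.029*np.cos(th),t[1]+.029*np.sin(th),0*th+t[2]+z]); print(z,q.min(0),q.max(0))
    cv2.polylines(c,[(((q-[200,165]+.5)*6)).astype(int).reshape(-1,1,2)],True,(0,0,255),1)
cv2.imwrite('pics/m6.png',np.hstack([c,cv2.resize(b[185:245,230:275,::-1],(240,480))[:480]])[:, :790])
"
```

```text
at [ 0.532  -0.0111  0.1211] [ 3.1391 -0.0034  1.4638] q [-0.167   0.4618  1.6553  0.0042  1.0222 -0.0622] t 13.2667
share dpos [-0.0051 -0.0018 -0.0152] dr [-0.0062  0.0057  0.0005]
-0.0065 [236.0249 188.5909] [259.5242 202.6507]
0.0315 [235.4065 176.1182] [259.4069 189.9202]
```

View pics/m6.png

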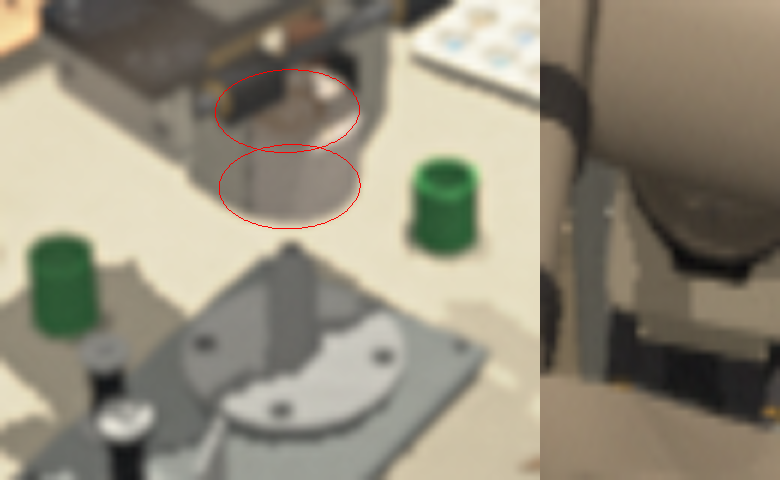

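```bash
cat > arc.py <<'E'
from goal import *
th=np.linspace(0,2*np.pi,400)
def ext(p,z): 
    q=proj("scene",np.c_[p[0]+.029*np.cos(th),p[1]+.029*np.sin(th),0*th+p[2]+z]); return np.array([q[:,0].max(),q[:,1].max()])
def edges(a,rows,cols):
    g=cv2.cvtColor(a,cv2.COLOR_RGB2GRAY).astype(float)
    def cross(l): # subpixel strongest rise
        d=np.diff(l); i=int(np.argmax(d)); s=d[max(0,i-1):i+2]; return max(0,i-1)+.5+(s*np.arange(len(s))).sum()/s.sum()
    R=[(250+cross(g[r,250:272]),r) for r in rows]; B=[(c,193+cross(g[193:206,c])) for c in cols]
    return R,B
E
python3 -c "
from arc import *
a=cv2.imread('pics/s6.png')[:,:,::-1].copy(); t=telemetry.observe()['tool_pos']
R,B=edges(a,range(186,197),range(243,260))
print([tuple(np.round(x,1)) for x in R]);print([tuple(np.round(x,1)) for x in B])
e0=ext(t,-.0065);print('pred',e0)
for i,nm in enumerate('xyz'):
    d=np.zeros(3);d[i]=.001;print(nm,(ext(t+d,-.0065)-e0))
"
```

```text
[(np.float64(262.4), np.float64(186.0)), (np.float64(261.6), np.float64(187.0)), (np.float64(261.2), np.float64(188.0)), (np.float64(260.5), np.float64(189.0)), (np.float64(259.8), np.float64(190.0)), (np.float64(259.6), np.float64(191.0)), (np.float64(259.5), np.float64(192.0)), (np.float64(259.5), np.float64(193.0)), (np.float64(259.4), np.float64(194.0)), (np.float64(259.3), np.float64(195.0)), (np.float64(259.2), np.float64(196.0))]
[(np.float64(243.0), np.float64(201.2)), (np.float64(244.0), np.float64(201.3)), (np.float64(245.0), np.float64(201.4)), (np.float64(246.0), np.float64(201.6)), (np.float64(247.0), np.float64(201.6)), (np.float64(248.0), np.float64(201.6)), (np.float64(249.0), np.float64(201.6)), (np.float64(250.0), np.float64(201.6)), (np.float64(251.0), np.float64(201.5)), (np.float64(252.0), np.float64(201.3)), (np.float64(253.0), np.float64(201.1)), (np.float64(254.0), np.float64(200.6)), (np.float64(255.0), np.float64(200.3)), (np.float64(256.0), np.float64(199.6)), (np.float64(257.0), np.float64(198.7)), (np.float64(258.0), np.float64(197.7)), (np.float64(259.0), np.float64(197.3))]
pred [259.5254 202.6512]
x [ 0.2614 -0.1948]
y [-0.3094 -0.1615]
z [-0.003  -0.3281]
```

Emit:
{"fn": "apply_moves", "kwargs": {"delta_pos": [[0,-0.001,-0.02],[0,-0.001,-0.02],[0,-0.001,-0.02],[0,-0.001,-0.02]], "dr": [[-0.006,0.005,0],[-0.006,0.005,0],[-0.006,0.005,0],[-0.006,0.005,0]], "jaw": [0.55,0.55,0.55,0.55]}}

```text
time: 13.7
tool_pos: [0.5314, -0.0113, 0.1118]
tool_rot: [-3.14, -0.0, 1.464]
contact_force: [0.1, 0.2, -1.6]
opening: 0.0585
grip_force: 20.0
```

```bash
python3 -c "
from arc import *
need([.5302,-.0123,.095],RD)
a=snap('scene','s7'); t=telemetry.observe()['tool_pos']
g=cv2.cvtColor(a,cv2.COLOR_RGB2GRAY).astype(int)
e0=ext(t,-.003);print('pred',e0)
for r in (194,195,196,197,198): print(r,g[r,254:265])
for c in (246,248,250): print(c,g[196:210,c])
for r in (210,212,214,216): print(r,g[r,240:257])
"
```

```text
at [ 0.5314 -0.0113  0.1118] [-3.1398 -0.0003  1.4638] q [-0.1657  0.4748  1.6633  0.0003  1.0052 -0.0589] t 13.7
share dpos [-0.003  -0.0025 -0.042 ] dr [-0.0011 -0.0035  0.0003]
pred [259.5052 204.6076]
194 [141 141 141 139 139 156 196 220 223 222 221]
195 [142 142 141 140 138 157 199 220 222 222 221]
196 [142 142 141 140 138 156 197 220 222 221 221]
197 [141 142 141 138 137 158 201 219 222 222 221]
198 [140 140 140 138 139 166 209 221 222 221 221]
246 [128 128 127 128 127 127 125 127 135 149 150 130 110 105]
248 [127 128 126 127 129 129 128 128 123 106  91  99 107 108]
250 [131 134 134 135 136 137 137 138 142 147 140 118 104 103]
210 [175 140 114 103  99 102 105 107 108 107 106 103 109 124 132 136 146]
212 [111 113 128 141 125 107 105 106 106 106 105 103 109 121 127 125 124]
214 [133 136 145 155 143 116 106 105 106 105 104 103 112 129 136 136 136]
216 [138 137 137 133 120 107 105 106 106 105 104 104 112 128 136 135 136]
```

Emit:
{"fn": "apply_moves", "kwargs": {"delta_pos": [[-0.003,-0.0025,-0.02],[-0.003,-0.0025,-0.035],[-0.003,-0.0025,-0.045],[-0.003,-0.0025,-0.055],[-0.003,-0.0025,-0.06],[-0.003,-0.0025,-0.06],[-0.003,-0.0025,-0.06]], "dr": [[0,0,0],[0,0,0],[0,0,0],[0,0,0],[0,0,0],[0,0,0],[0,0,0]], "jaw": [0.55,0.55,0.55,0.55,0.55,0.55,0.55]}}

```text
time: 14.33
tool_pos: [0.5303, -0.0124, 0.0878]
tool_rot: [-3.14, -0.0, 1.464]
contact_force: [0.7, 1.0, -1.1]
opening: 0.059
grip_force: 20.0
```

Down in small steps, watching the force.

Emit:
{"fn": "apply_moves", "kwargs": {"delta_pos": [[0,0,-0.007],[0,0,-0.014],[0,0,-0.021],[0,0,-0.028],[0,0,-0.03],[0,0,-0.03]], "dr": [[0,0,0],[0,0,0],[0,0,0],[0,0,0],[0,0,0],[0,0,0]], "jaw": [0.55,0.55,0.55,0.55,0.55,0.55]}}

```text
time: 14.83
tool_pos: [0.5301, -0.0124, 0.0756]
tool_rot: [-3.139, -0.0, 1.464]
contact_force: [-0.1, 0.2, -1.4]
opening: 0.0584
grip_force: 20.0
```

```bash
python3 -c "
from arc import *
s=telemetry.observe();print(s['contact_force'],s['torque'],s['tool_pos'])
a=snap('scene','s8')"
```

```text
[-0.0634  0.2247 -1.4353] [-0.0546  0.0052  0.0397] [ 0.5301 -0.0124  0.0756]
```

Emit:
{"fn": "apply_moves", "kwargs": {"delta_pos": [[0,0,-0.006],[0,0,-0.012],[0,0,-0.018],[0,0,-0.024],[0,0,-0.025],[0,0,-0.025]], "dr": [[0,0,0],[0,0,0],[0,0,0],[0,0,0],[0,0,0],[0,0,0]], "jaw": [0.55,0.55,0.55,0.55,0.55,0.55]}}

```text
time: 15.38
tool_pos: [0.5301, -0.0124, 0.0657]
tool_rot: [-3.14, -0.0, 1.464]
contact_force: [0.0, 0.1, -0.1]
opening: 0.0588
grip_force: 20.0
```

Emit:
{"fn": "apply_moves", "kwargs": {"delta_pos": [[0,0,-0.005],[0,0,-0.01],[0,0,-0.015],[0,0,-0.02],[0,0,-0.02]], "dr": [[0,0,0],[0,0,0],[0,0,0],[0,0,0],[0,0,0]], "jaw": [0.55,0.55,0.55,0.55,0.55]}}

```text
time: 15.8
tool_pos: [0.53, -0.0123, 0.0575]
tool_rot: [-3.139, -0.0, 1.464]
contact_force: [-0.1, 0.2, -1.1]
opening: 0.0579
grip_force: 20.0
```

Well onto the spindle and free of contact. Continuing to about z 0.040.

Emit:
{"fn": "apply_moves", "kwargs": {"delta_pos": [[0,0,-0.006],[0,0,-0.012],[0,0,-0.018],[0,0,-0.024],[0,0,-0.03],[0,0,-0.036],[0,0,-0.04],[0,0,-0.04]], "dr": [[0,0,0],[0,0,0],[0,0,0],[0,0,0],[0,0,0],[0,0,0],[0,0,0],[0,0,0]], "jaw": [0.55,0.55,0.55,0.55,0.55,0.55,0.55,0.55]}}

```text
time: 16.47
tool_pos: [0.53, -0.0123, 0.0415]
tool_rot: [-3.139, -0.0, 1.464]
contact_force: [0.6, 0.1, -0.8]
opening: 0.0584
grip_force: 20.0
```

Emit:
{"fn": "apply_moves", "kwargs": {"delta_pos": [[0,0,-0.003],[0,0,-0.006],[0,0,-0.008],[0,0,-0.008]], "dr": [[0,0,0],[0,0,0],[0,0,0],[0,0,0]], "jaw": [0.55,0.55,0.55,0.55]}}

```text
time: 16.8
tool_pos: [0.5302, -0.0124, 0.0386]
tool_rot: [-3.14, -0.0, 1.464]
contact_force: [0.2, -0.1, -1.1]
opening: 0.0585
grip_force: 20.0
```

Now 2 mm at a time until contact.

Emit:
{"fn": "apply_moves", "kwargs": {"delta_pos": [[0,0,-0.002],[0,0,-0.005],[0,0,-0.005],[0,0,-0.005]], "dr": [[0,0,0],[0,0,0],[0,0,0],[0,0,0]], "jaw": [0.55,0.55,0.55,0.55]}}

```text
time: 17.13
tool_pos: [0.5302, -0.0124, 0.0367]
tool_rot: [-3.14, -0.0, 1.464]
contact_force: [-0.6, 0.3, -1.0]
opening: 0.0587
grip_force: 20.0
```

Emit:
{"fn": "apply_moves", "kwargs": {"delta_pos": [[0,0,-0.002],[0,0,-0.004],[0,0,-0.004],[0,0,-0.004]], "dr": [[0,0,0],[0,0,0],[0,0,0],[0,0,0]], "jaw": [0.55,0.55,0.55,0.55]}}

```text
time: 17.47
tool_pos: [0.5302, -0.0124, 0.0351]
tool_rot: [-3.14, -0.0, 1.464]
contact_force: [0.0, -0.3, -1.5]
opening: 0.0585
grip_force: 20.0
```

Emit:
{"fn": "apply_moves", "kwargs": {"delta_pos": [[0,0,-0.002],[0,0,-0.004],[0,0,-0.004],[0,0,-0.004]], "dr": [[0,0,0],[0,0,0],[0,0,0],[0,0,0]], "jaw": [0.55,0.55,0.55,0.55]}}

```text
time: 17.8
tool_pos: [0.5304, -0.0124, 0.0339]
tool_rot: [-3.141, -0.0, 1.464]
contact_force: [-0.7, -0.0, 3.4]
opening: 0.0583
grip_force: 20.0
```

```bash
python3 -c "
from arc import *
s=telemetry.observe();t=s['tool_pos'];print(s['contact_force'],t)
a=snap('scene','s9');g=cv2.cvtColor(a,cv2.COLOR_RGB2GRAY).astype(int)
p=np.array([.5302,-.0123,0]);print('seated',ext(p,.0285),'2mm up',ext(p,.0305))
for c in (246,248,250): print(c,g[216:234,c])
c=cv2.resize(a[180:245,205:290,::-1],None,fx=7,fy=7,interpolation=cv2.INTER_CUBIC);cv2.imwrite('pics/m9.png',c)
"
```

```text
[-0.7226 -0.0244  3.4444] [ 0.5304 -0.0124  0.0339]
seated [259.7069 230.1103] 2mm up [259.7013 229.5125]
246 [105 108 113 115 115 114 115 114 113 114 114 113 114 111 106 110 101  98]
248 [106 108 108 112 113 114 115 114 114 114 115 114 114 119 138 155 144 131]
250 [105 108 111 113 115 116 119 119 121 120 119 121 124 137 159 174 178 176]
```

View pics/m9.png

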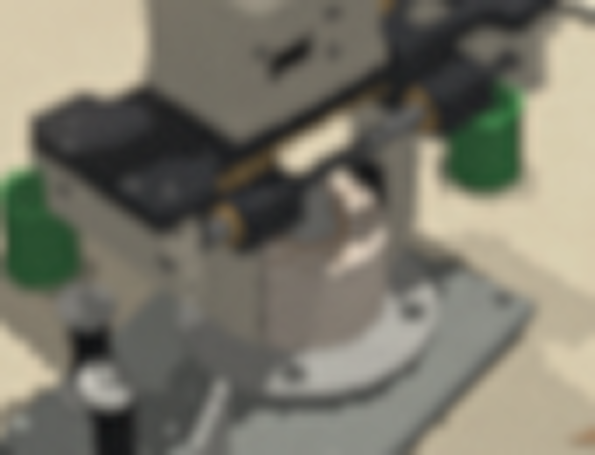

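The roll lies on the turntable: its lower edge is at row 230, the seated prediction, and the upward contact is about 4 N at TCP z 0.034. Releasing and backing off.

Emit:
{"fn": "apply_moves", "kwargs": {"delta_pos": [[0,0,0],[0,0,0],[0,0,0],[0,0,0],[0,0,0],[0,0,0],[0,0,0]], "dr": [[0,0,0],[0,0,0],[0,0,0],[0,0,0],[0,0,0],[0,0,0],[0,0,0]], "jaw": [0.65,0.68,0.72,0.76,0.8,0.8,0.8]}}

```text
time: 18.43
tool_pos: [0.5303, -0.0124, 0.0335]
tool_rot: [-3.14, -0.0, 1.464]
contact_force: [-0.0, -0.4, -0.3]
opening: 0.0733
grip_force: 0.0
```

Emit:
{"fn": "apply_moves", "kwargs": {"delta_pos": [[0,0,0.02],[0,0,0.05],[0,0,0.1],[0,0,0.16],[0,0,0.23],[0,0,0.31],[0,0,0.38],[0,0,0.38]], "dr": [[0,0,0],[0,0,0],[0,0,0],[0,0,0],[0,0,0],[0,0,0],[0,0,0],[0,0,0]], "jaw": [0.8,0.8,0.8,0.8,0.8,0.8,0.8,0.8]}}

```text
time: 19.1
tool_pos: [0.5331, -0.0128, 0.192]
tool_rot: [3.132, 0.0, 1.464]
contact_force: [1.3, 1.1, 0.4]
opening: 0.0733
grip_force: 0.0
```

Emit:
{"fn": "apply_moves", "kwargs": {"delta_pos": [[-0.05,0.08,0.05],[-0.1,0.16,0.08],[-0.15,0.24,0.08],[-0.2,0.33,0.08],[-0.22,0.42,0.08],[-0.25,0.5,0.08],[-0.25,0.55,0.08],[-0.25,0.55,0.08]], "dr": [[0,0,0],[0,0,0],[0,0,0],[0,0,0],[0,0,0],[0,0,0],[0,0,0],[0,0,0]], "jaw": [0.8,0.8,0.8,0.8,0.8,0.8,0.8,0.8]}}

```text
time: 19.77
tool_pos: [0.4293, 0.2109, 0.218]
tool_rot: [-3.141, -0.002, 1.468]
contact_force: [-0.4, -0.4, -0.0]
opening: 0.0735
grip_force: 0.0
```

```bash
python3 -c "
from arc import *
s=telemetry.observe();print(s['contact_force'],s['tool_pos'],s['opening'])
a=snap('scene','s10');b=snap('top','t10')
p=np.array([.5302,-.0123,0])
hs=cv2.cvtColor(b[195:240,238:288],cv2.COLOR_RGB2HSV)
g=cv2.cvtColor(a,cv2.COLOR_RGB2GRAY).astype(int)
q=proj('scene',np.c_[.5302+.029*np.cos(th),-.0123+.029*np.sin(th),0*th+.0665]);print('seated rim pred',q.min(0),q.max(0),'bottom',ext(p,.0285), 'top-view ctr',proj('top',[.5302,-.0123,.0665]))
for c in(244,248,252):print(c,g[198:236,c])
for r in(208,214,220):print(r,g[r,230:266])
print('top row217',cv2.cvtColor(b,cv2.COLOR_RGB2GRAY)[217,236:290])
# carton: change vs start, bystanders: diff in regions
s0=cv2.imread('pics/s0.png')[:,:,::-1].astype(int);t0=cv2.imread('pics/t0.png')[:,:,::-1].astype(int)
for nm,(x,y,w,h) in dict(bottle=(245,153,18,32),stamp=(306,184,22,26),narrow=(150,160,28,26)).items(): print(nm,np.abs(a[y:y+h,x:x+w].astype(int)-s0[y:y+h,x:x+w]).mean())
d=np.abs(b[185:240,325:380].astype(int)-t0[185:240,325:380]).sum(2)>60; print('carton changed px',d.sum(),'at',np.argwhere(d).mean(0)[::-1]+[325,185] if d.any() else None)
"
```

```text
[-0.4112 -0.4373 -0.0252] [0.4293 0.2109 0.218 ] 0.07348057816459555
seated rim pred [236.6642 204.1436] [259.5985 218.5294] bottom [259.7069 230.1103] top-view ctr [[261.548  216.2931]]
244 [209 208 208 209 209 209 212 218 223 221 205 175 143 126 136 172 212 228
 232 230 210 152 114 112 113 114 114 113 113 112 118 148 189 203 190 179
 183 169]
248 [209 208 208 208 208 207 192 159 152 173 159 136 125 116 108 108 142 190
 213 213 199 160 128 118 119 120 121 119 120 118 117 126 150 173 162 151
 166 169]
252 [208 207 207 207 208 208 210 217 221 216 193 156 128 111 116 142 191 226
 230 227 208 156 125 124 125 124 125 124 124 124 129 144 168 186 200 205
 198 169]
208 [207 208 207 206 206 206 206 207 215 224 227 226 230 229 205 156 139 151
 159 156 150 161 193 217 227 229 225 225 220 213 209 207 206 206 206 205]
214 [208 207 208 204 194 179 168 171 199 223 229 226 227 226 212 181 159 146
 142 150 159 172 191 206 220 231 230 226 221 197 182 193 199 197 201 204]
220 [169 182 190 191 190 182 158 129 115 111 112 111 112 112 114 117 122 127
 128 125 125 125 125 126 124 126 128 126 125 132 162 193 207 210 208 203]
top row217 [115 146 155 155 153 130 173 211 209 211 213 174 116 127 196 220 206 207
 219 197 128  88  93 112 120 119 180 176 108  97  88 138 201 221 215 211
 216 195 169 181 198 210 209 202 174 155 157 158 144 160 180 181 180 181]
bottle 8.133101851851851
stamp 8.951048951048952
narrow 11.071428571428571
carton changed px 138 at [347.3696 216.0507]
```

The roll's rim and base rows match a flat, seated roll, and the core lies in the carton. One numeric check on the bystanders and the narrow roll, since shadows may explain those differences.

```bash
python3 -c "
from h import *
for n,k in(('scene','s'),('top','t')):
    A=cv2.imread(f'pics/{k}0.png',0);B=cv2.imread(f'pics/{k}10.png',0)
    R=dict(bottle=(242,150,24,38),stamp=(304,182,26,30),narrow=(148,156,32,32)) if k=='s' else dict(bottle=(194,132,28,32),stamp=(276,130,28,22),narrow=(112,202,36,36))
    for m,(x,y,w,h) in R.items():
        r=cv2.matchTemplate(B[y-6:y+h+6,x-6:x+w+6],A[y:y+h,x:x+w],cv2.TM_CCOEFF_NORMED);print(n,m,'shift',np.array(cv2.minMaxLoc(r)[3])-6,'corr',round(float(r.max()),3))
"
```

```text
scene bottle shift [0 0] corr 0.999
scene stamp shift [0 0] corr 1.0
scene narrow shift [0 0] corr 0.934
top bottle shift [0 0] corr 0.997
top stamp shift [0 0] corr 1.0
top narrow shift [3 6] corr 0.145
```

```bash
python3 -c "
from cell import job
print(job.hand_in())"
```

```text
the job is handed in; nothing more can be done
None
```

The spent core is in the carton and the wide roll lies flat on the turntable over the spindle, released; the bottle, stamp and narrow roll measured unshifted (narrow roll in the scene view only), and I handed the job in at about 20 s.

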